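# Reset the needle valve of the gas line in service

## Task

Of the two crank-wheel valves on the gas manifold, work only on the one with the green tag in front of it: turn its wheel clockwise (seen from above) until it is fully closed against its stop, then back it off exactly two full turns. Finish while still gripping that wheel's crank handle, holding it still at the two-turn position. Do not turn the red-tagged valve, and leave the other things on the bench where they are.

Things in the scene. Friction and masses are not known exactly. Their poses are not given: they have to be found in the camera images.
- manifold: gas manifold fixed to the bench: plate 165 x 280 x 10 mm, header pipe along its y, small gauge in the middle, a brass valve at y = +90 mm (left) and -90 mm (right). Origin: on the bench, midway between the valve axes; x points away from the robot, y to the left valve, z up. Place and yaw vary. Apart from wheels and handles nothing on it rises above 90 mm
- valve_left (a joint): turn of the left blue handwheel about its upright axis, rad. 0 = closed on a hard stop; grows counter-clockwise from above as it opens (a turn is 6.283), to 22 at most. At 0 and every whole turn the handle lies at manifold -x of the axis. Starts 1/4 to 1.4 turns open; stays where left, does not rise; needs about 2 N at the handle. Rim radius 45 mm, rim top 104 mm above the bench
- valve_right (a joint): the same for the right valve's handwheel, alike in every way
- grip_left: the left wheel's crank handle, see handle_left; origin at its lower end on its own axis, z up, it spins about z
- grip_right: the right wheel's crank handle, see handle_right; origin at its lower end on its own axis, z up, it spins about z
- handle_left (a point): centre (half-way up) of the left wheel's upright yellow crank handle: a round grip 19 mm in diameter, 44 mm tall, standing on the rim 45 mm from the wheel's axis, from 107 to 151 mm above the bench. It spins freely on its own pin, so a hand that grips it need not turn with the wheel
- handle_right (a point): the same for the right wheel
- axis_left (a point): point on the left wheel's axis at the height of the handle's centre (129 mm above the bench); fixed in the manifold
- axis_right (a point): the same for the right wheel
- green_tag (a point): centre of the green tag with a white round spot, 42 x 34 mm, leaning plate fixed on the manifold's plate about 80 mm in front (manifold -x) of the valve that is in service, the one to be set; its top is 46 mm above the bench or lower. It stands at the left or at the right valve
- red_tag (a point): centre of the red tag with a white bar, alike in size, in front of the other valve, which must not be turned
- loupe: black eye loupe, 37 mm across, 36 mm high, loose bystander behind the manifold; origin under its centre
- vial: brown vial with a white cap, 27 mm in diameter, 58 mm tall, loose bystander behind the manifold; origin under its centre
- timer: white bench timer with a red and a green button, 62 x 66 x 18 mm, loose bystander to the right of the manifold; origin under its centre
- cone: grey metal cone, 38 mm across, 14 mm high, loose bystander to the right, near the timer; origin under its centre

How it is judged:
By the outcome, as a careful person would: the job done as asked, in the order asked, and still so for the second after the job is handed in, while the arm keeps its last pose, push and grip.
It also fails if it takes over 67 s, if anything falls off the work surface, if the arm or the gripper's body presses on something with over 40 N, if the wrist force passes 120 N, or if a joint passes its speed limit or range.

## Robot

A 6-joint arm with a two-finger parallel gripper is mounted at the origin on a cart in front of the work surface, level with it; the furniture and walls round the work are solid. World frame = base frame: x ahead of the robot, y to its left, z up, the work surface at z = 0. Lengths are in mm, angles in rad, forces in N, time in s.
With the tool pointing down it reaches from about 250 to 725 mm from the base axis. Payload 4 kg.
Tool frame: the origin (TCP) lies between the finger pads; the fingertips stand 17 mm ahead of it and the grasp point (between the pads) lies 2 mm behind it (robot.finger_overhang is the distance from the TCP to the fingertips, in mm); z points along the fingers, x is the direction in which the jaws open and shut, and the axes are right-handed (so a half turn about z gives the same grasp; the last joint's range is limited). The gripper opens to 85 mm and grips with 20 to 120 N. Pads are 22 mm wide; open, the fingers measure 114 mm over their backs; the gripper's body (76 mm by 85 mm) begins 54 mm behind the grasp point. The pads swing forward as they close: fully open they stand 13 mm farther back than shut.
Start: joints at [-1.195, 0.241, 0.005, 1.335, 0, 1.571], TCP at [183.507, -465.107, 248.306] pointing down, gripper open.
Joint ranges: [-2.72, 2.72], [-1.05, 1.87], [-1.09, 1.28], [-1.99, 2.15], [-1.42, 1.44], [-3.14, 3.14]. Speed limits (rad/s): [2.79, 2.79, 3.14, 3.14, 3.14, 3.14].

## Interface

Orientations are given as a unit quaternion [x, y, z, w].
In Python, from cell import robot, imaging, models gives the robot as it stands.
- The arm moves only by the shell command python3 -m handwheel 'ROWS' [OPENING] [FORCE]. ROWS is text: rows parted by semicolons, each of 4 numbers parted by spaces: the shift along the tool's x, y, z in m, then the turn about the tool's z in rad. In form: tx ty tz twist; .... A call has 1 to 12 rows; each row shifts and turns the pose as measured when the row begins, along the tool's axes as they then stand; what a row does not reach is not made up. A row lasts 1/12 s, in which the tool goes at most 41.7 mm and 7.16 degrees, less where a joint would pass 70% of its speed; a pose out of reach is approached as far as the arm can. A call is refused whole if a number of a shift passes 0.0417 or a number of a turn 0.125, either way. A call with a gripper value outside its range is refused whole. OPENING is the closure in counts, from 0 (fully open) to 255 (shut), set as the call begins (- or left out, the last holds). The fingers move at their own pace and stop on an object; FORCE is the grip in N (left out, the last holds). Time passes only in rows, so rows that do not move let the fingers close. It gives the time, the measured TCP pose, the force and the opening at its end, in the units of the state.
- robot.read_state(): the state, without advancing time (a new reading comes with each control period).
- imaging.grab_frame(name): name is "scene" or "side" or "wrist"; returns the picture (384x512x3 uint8, blue, green, red); there is no depth.
- imaging.calibration(name): a dict with "camera_matrix" (3x3 intrinsics, pixels), "R" (3x3) and "t" (3): a world point X has camera coordinates R X + t. Camera axes: x right, y down, z forward; pixel columns grow to the right and rows downward; lengths in mm; the calibration is good to about 2 mm. The wrist camera is an equidistant fisheye: a pixel r from the principal point sees the ray r / f radians off the axis. A picture is of the moment at which its call begins: read the wrist's pose just before it. calibration takes no time and is no camera call; for the wrist camera it gives the pose at the moment of the call.
- robot.job_done(): hands the job in, once; it reports no verdict.
Trained networks look in the newest picture that a camera, given by its name, has taken for a name from the list of things; names that differ only in an ending like _2 or _b are one class to them, and where a whole thing is asked for, a point or a joint stands for the part that bears it (a point fixed in the world has none). Each returns a list of dicts, best first, with "score" (0 to 1); they miss things now and then, are a little off and sometimes report something else, mostly with a low value. They report only what shows in the picture. A call takes as long as a camera call.
- models.spot_in(camera, query): "xyz" ([x, y, z] in mm, in world coordinates, good to about 4 mm: the middle of the surface that is visible of it).
- models.landmark_of(camera, query): "xyz" ([x, y, z] in mm, in world coordinates, good to about 4 mm: a listed point, or the origin of a listed thing).
The state is a dict: "clock": time; "qpos": joint angles; "joint_velocities": joint speeds; "tau": joint torques, N m; "tool_pos": TCP position; "eef_rot": TCP orientation; "wrist_force": force on the tool from outside, world axes, zero at the start; "wrist_torque": the same for the moment, N m; "finger_gap": opening from 0.0 (shut) to 1.0 (fully open).
Only numpy, scipy, OpenCV 4.12 (cv2) and the standard library are available. Lean on these libraries where they do the work, as an engineer would, in place of code of your own. Each camera call takes 0.05 s, during which the arm holds its last target.

## Working session

There is one attempt and no reset: what is moved stays moved. The work goes in short steps, Python scripts to look and compute and a shell command to move; the robot and the scene stay as the last step left them, time stands still between calls to the robot, and variables do not carry over. Pictures are saved under pics/ and viewed, and the job is handed in when it is done.

```bash
ls; mkdir -p pics; python3 - <<'E'
from cell import robot, imaging, models
import cv2
for c in ["scene","side","wrist"]:
    f=imaging.grab_frame(c); cv2.imwrite(f"pics/{c}0.png",f)
    if c!="wrist":
        for q in ["handle_left","handle_right","axis_left","axis_right","green_tag","red_tag","manifold"]:
            print(c,q,[(x["xyz"],x["score"]) for x in models.landmark_of(c,q)][:2])
s=robot.read_state();print(s)
E
```

```text
pics
scene handle_left [([538.5, 220.0, 128.1], 0.63)]
scene handle_right [([579.5, 60.9, 129.2], 0.5)]
scene axis_left [([504.2, 247.7, 134.5], 0.85)]
scene axis_right [([535.3, 70.0, 126.2], 0.93), ([576.1, 56.1, 109.5], 0.59)]
scene green_tag [([455.1, 54.8, 28.2], 0.62)]
scene red_tag [([425.4, 237.1, 33.3], 0.76), ([519.9, 156.8, 2.7], 0.33)]
scene manifold [([522.4, 157.4, 0.5], 0.85), ([748.0, 114.1, -0.3], 0.43)]
side handle_left [([542.5, 216.2, 132.1], 0.41)]
side handle_right [([576.0, 56.5, 126.7], 0.42)]
side axis_left [([503.0, 248.7, 128.2], 0.62)]
side axis_right [([536.3, 69.9, 133.5], 0.87)]
side green_tag []
side red_tag [([427.9, 237.5, 26.0], 0.61), ([581.1, 57.6, 109.0], 0.44)]
side manifold [([523.1, 156.7, 4.4], 0.85)]
{'clock': 0.85, 'qpos': array([-1.19501493e+00,  2.40540561e-01,  4.99799842e-03,  1.33523944e+00,
       -2.08098069e-05,  1.57080621e+00]), 'joint_velocities': array([-0.00022418,  0.00079659, -0.00076892,  0.00038635, -0.0010741 ,
       -0.0013619 ]), 'tau': array([-3.33829621e-04, -3.72176135e+01,  2.52687925e+01,  9.21553037e-04,
        2.74075103e-05, -5.61277957e-06]), 'tool_pos': array([ 183.48791077, -465.0967898 ,  248.3354172 ]), 'eef_rot': array([ 8.26737659e-01, -5.62587631e-01,  6.67626291e-08,  1.26308417e-05]), 'wrist_force': array([ 0.57744695, -0.20249409,  0.75610179]), 'wrist_torque': array([-0.01772624, -0.02795732, -0.00844022]), 'finger_gap': 0.9968364692779483}
```

View pics/scene0.png

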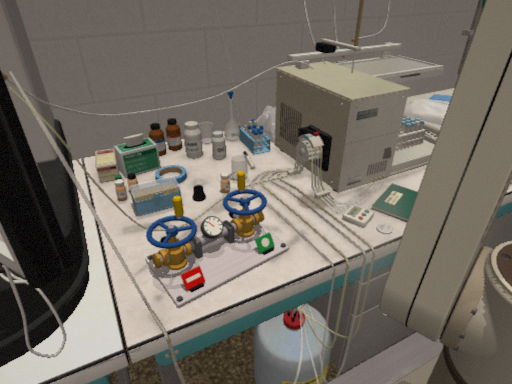

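View pics/side0.png

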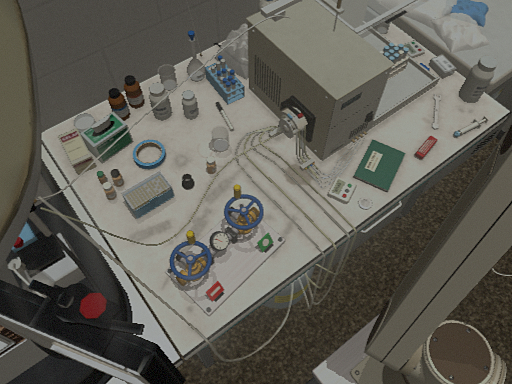

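```bash
cat > h.py <<'E'
from cell import robot, imaging, models
import numpy as np, cv2
def proj(c,X):
    k=imaging.calibration(c);K=np.array(k["camera_matrix"]);p=np.array(k["R"])@np.array(X,float)+np.array(k["t"]);p=K@p;return p[:2]/p[2],p[2]
def plane(c,uv,z):
    k=imaging.calibration(c);K=np.array(k["camera_matrix"]);R=np.array(k["R"]);t=np.array(k["t"])
    C=-R.T@t;d=R.T@np.linalg.inv(K)@np.array([uv[0],uv[1],1.]);return C+d*(z-C[2])/d[2]
E
python3 - <<'E'
from h import *
print(proj("scene",[0,0,0]),proj("side",[0,0,0]))
print("oven corners",plane("scene",(340,190),0),plane("scene",(277,140),0),plane("scene",(392,166),0),plane("side",(333,170),0))
for c in ["scene","side"]:
  k=imaging.calibration(c);print(c,-np.array(k["R"]).T@np.array(k["t"]))
E
```

```text
(array([458.21649961, 438.53166156]), np.float64(487.0536385392767)) (array([407.32366073, 380.76483053]), np.float64(1048.8557946930953))
oven corners [ 592.88311648 -269.48252858    0.        ] [ 989.40901068 -285.98172611    0.        ] [ 633.21631687 -518.24521379    0.        ] [ 530.11487788 -251.33851052    0.        ]
scene [-74.30639259 352.07371119 546.02849753]
side [  87.96701228  379.10445802 1121.68854714]
```

View pics/wrist0.png

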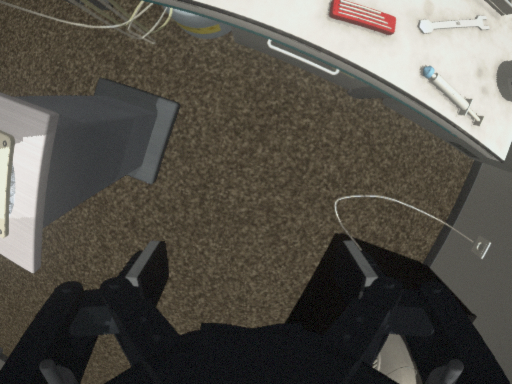

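```bash
cat >> h.py <<'E'
def axes():
    from scipy.spatial.transform import Rotation as Ro
    s=robot.read_state();return s,Ro.from_quat(s["eef_rot"]).as_matrix()
def rows(dx,dy,dz,tw,n):
    s,R=axes();a=np.arctan2(R[1,0],R[0,0])
    out=[]
    for i in range(n):
        c,sn=np.cos(a-i*tw),np.sin(a-i*tw)
        x=(dx*c+dy*sn)/n/1000;y=(dx*sn-dy*c)/n/1000
        out.append(f"{x:.4f} {y:.4f} {-dz/n/1000:.4f} {tw:.3f}")
    print("yaw",a);print("; ".join(out))
E
python3 -c "
from h import *
rows(167,265,0,-0.12,10)"
```

```text
yaw -1.1950248178095895
-0.0185 -0.0253 0.0000 -0.120; -0.0154 -0.0273 0.0000 -0.120; -0.0120 -0.0289 0.0000 -0.120; -0.0084 -0.0302 0.0000 -0.120; -0.0048 -0.0310 0.0000 -0.120; -0.0010 -0.0313 0.0000 -0.120; 0.0027 -0.0312 0.0000 -0.120; 0.0064 -0.0307 0.0000 -0.120; 0.0101 -0.0297 0.0000 -0.120; 0.0135 -0.0282 0.0000 -0.120
```

```bash
python3 -m handwheel '-0.0185 -0.0253 0 -0.12; -0.0154 -0.0273 0 -0.12; -0.012 -0.0289 0 -0.12; -0.0084 -0.0302 0 -0.12; -0.0048 -0.031 0 -0.12; -0.001 -0.0313 0 -0.12; 0.0027 -0.0312 0 -0.12; 0.0064 -0.0307 0 -0.12; 0.0101 -0.0297 0 -0.12; 0.0135 -0.0282 0 -0.12; 0 0 0 0'
```

```text
clock: 1.77
tool_pos: [351.1, -188.2, 248.0]
eef_rot: [1.0, 0.027, 0.002, 0.002]
wrist_force: [0.0, -0.3, -0.1]
finger_gap: 1.002
```

```bash
python3 -m handwheel '0.018 -0.028 0 0.054; 0.018 -0.028 0 0; 0.018 -0.028 0 0; 0.018 -0.028 0 0; 0.018 -0.028 0 0; 0.018 -0.028 0 0; 0.018 -0.028 0 0; 0.018 -0.02 0 0; 0 0 0 0; 0 0 0 0'; python3 - <<'E'
from h import *
f=imaging.grab_frame("wrist");cv2.imwrite("pics/wrist1.png",f)
for q in ["handle_right","axis_right","axis_left","green_tag","handle_left"]:
    print(q,[(np.round(x["xyz"],1),x["score"]) for x in models.landmark_of("wrist",q)][:2])
f=imaging.grab_frame("scene");cv2.imwrite("pics/scene1.png",f)
print(robot.read_state()["qpos"])
E
```

```text
clock: 2.6
tool_pos: [502.0, 35.5, 248.2]
eef_rot: [1.0, -0.007, 0.005, 0.004]
wrist_force: [-0.0, 0.8, -0.3]
finger_gap: 0.996
handle_right [(array([576.5,  52.8, 131.9]), 0.72), (array([ 391. , -246.7,   -0.5]), 0.38)]
axis_right [(array([532.2,  66.8, 128.7]), 0.88)]
axis_left [(array([ 466.6, -224.2,   -0.6]), 0.67), (array([573.8,  54.1, 131.6]), 0.27)]
green_tag [(array([455.9,  52.4,  31.6]), 0.55)]
handle_left [(array([517.9, 160.6,  -1.2]), 0.15)]
[ 0.07232659  0.23769992  0.00265887  1.32624255 -0.00821429  1.65944221]
```

View pics/wrist1.png

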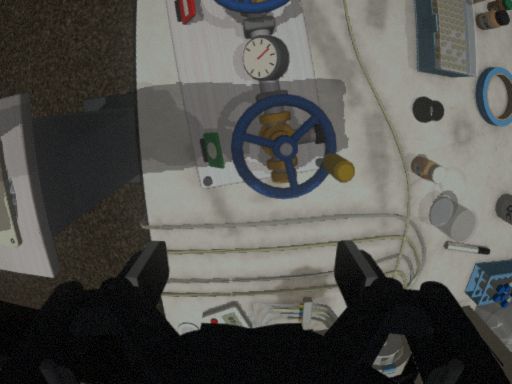

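```bash
cat >> h.py <<'E'
def fish(uv,z,k=None):
    k=k or imaging.calibration("wrist");K=np.array(k["camera_matrix"]);R=np.array(k["R"]);t=np.array(k["t"])
    v=np.array([(uv[0]-K[0,2])/K[0,0],(uv[1]-K[1,2])/K[1,1]]);th=np.hypot(*v)
    d=np.array([*(np.sin(th)*v/th),np.cos(th)]);d=R.T@d;C=-R.T@t;return C+d*(z-C[2])/d[2]
E
python3 - <<'E'
from h import *
f=cv2.imread("pics/wrist1.png");cv2.imwrite("pics/wrist1z.png",cv2.resize(f[80:215,210:370],None,fx=4,fy=4,interpolation=cv2.INTER_CUBIC))
print(fish((343,169),151),fish((328,163),107))
# rim ellipse fit
h=cv2.cvtColor(f,cv2.COLOR_BGR2HSV);m=((h[...,0]>95)&(h[...,0]<130)&(h[...,1]>120)).astype(np.uint8);m[:, :225]=0;m[:,345:]=0;m[:92]=0;m[202:]=0
c,_=cv2.findContours(m,cv2.RETR_EXTERNAL,cv2.CHAIN_APPROX_NONE);c=max(c,key=cv2.contourArea)
P=np.array([fish(p[0],100)[:2] for p in cv2.convexHull(c)]);print(cv2.minEnclosingCircle(P.astype(np.float32)))
A=np.c_[2*P,np.ones(len(P))];s=np.linalg.lstsq(A,(P**2).sum(1),rcond=None)[0];print(s[:2],np.sqrt(s[2]+s[0]**2+s[1]**2))
E
```

```text
[575.36493229  58.40514171 151.        ] [574.81125883  54.32930551 107.        ]
((534.5455932617188, 73.88526153564453), 48.22357940673828)
[534.08601506  72.10880609] 45.68555675913876
```

View pics/wrist1z.png

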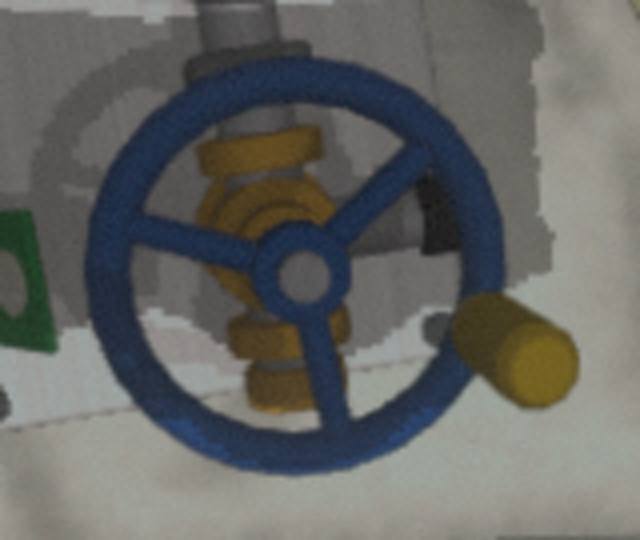

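View pics/scene1.png

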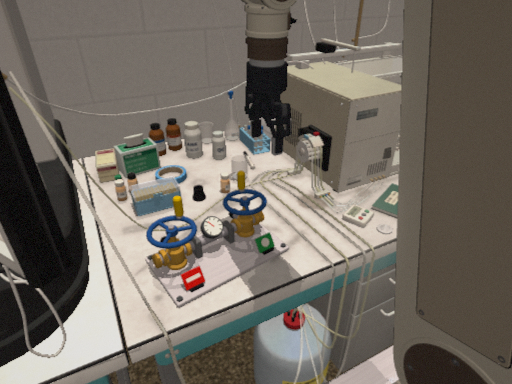

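```bash
python3 -m handwheel '0.022 -0.006 0 -0.014; 0.022 -0.006 0 0; 0.02 -0.006 0 0; 0.006 -0.002 0.01 0; 0 0 0.025 0; 0 0 0.025 0; 0 0 0.015 0; 0 0 0 0' 0 40;python3 - <<'E'
from h import *
f=imaging.grab_frame("wrist");cv2.imwrite("pics/wrist2.png",f)
k=imaging.calibration("wrist");print(robot.read_state()["tool_pos"])
for q in ["handle_right","axis_right"]:
    print(q,[(np.round(x["xyz"],1),x["score"]) for x in models.landmark_of("wrist",q)][:2])
E
```

```text
clock: 3.62
tool_pos: [572.1, 47.6, 172.9]
eef_rot: [1.0, -0.006, 0.007, 0.004]
wrist_force: [-0.7, 0.3, -0.8]
finger_gap: 0.996
[572.37688319  47.58816302 174.20426721]
handle_right [(array([579.6,  57.6, 131.6]), 0.9)]
axis_right [(array([518. , 160.3,   1.8]), 0.24)]
```

View pics/wrist2.png

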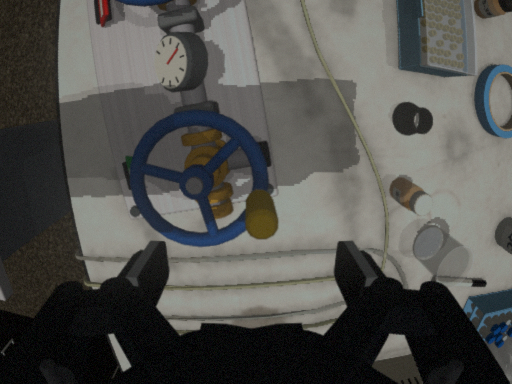

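```bash
python3 - <<'E'
from h import *
print(fish((262,224),151),fish((261,195),107),fish((196,183),100), proj)
E
```

```text
[581.30586258  58.14189323 151.        ] [583.02603247  60.99490648 107.        ] [537.4586837   68.48194202 100.        ] <function proj at 0x7f9130b6bf60>
```

```bash
python3 -m handwheel '0.006 -0.009 0 -0.012; 0 0 0.012 0; 0 0 0.012 0; 0 0 0.012 0; 0 0 0.003 0; 0 0 0 0' 0 40;python3 - <<'E'
from h import *
f=imaging.grab_frame("wrist");cv2.imwrite("pics/wrist3.png",f)
print(robot.read_state()["tool_pos"],robot.read_state()["wrist_force"])
E
```

```text
clock: 4.27
tool_pos: [589.9, 60.1, 148.3]
eef_rot: [1.0, 0.002, 0.021, 0.002]
wrist_force: [-0.4, 0.2, 1.2]
finger_gap: 1.0
[590.02040547  60.15270116 148.66327468] [ 0.16931233 -0.26838762 -0.18663096]
```

View pics/wrist3.png

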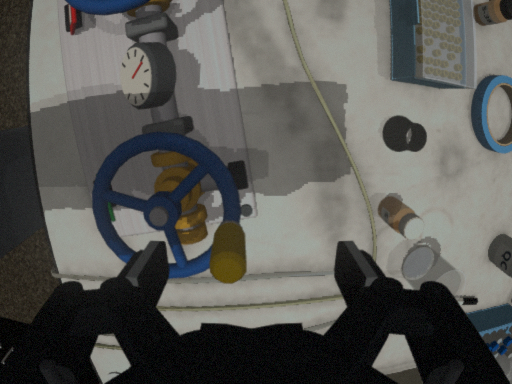

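```bash
python3 -m handwheel '-0.006 0.001 0.005 0; -0.005 0.001 0.005 0; 0 0 0.004 0; 0 0 0.003 0; 0 0 0 0; 0 0 0 0';python3 - <<'E'
from h import *
f=imaging.grab_frame("wrist");cv2.imwrite("pics/wrist4.png",f)
s=robot.read_state();print(s["tool_pos"],s["wrist_force"],s["eef_rot"],s["qpos"])
E
```

```text
clock: 4.82
tool_pos: [580.4, 58.4, 133.3]
eef_rot: [1.0, 0.002, 0.024, 0.002]
wrist_force: [0.4, -0.9, 0.7]
finger_gap: 1.003
[580.36999731  58.43143957 133.28244902] [ 0.1568666  -0.10868583 -0.37988318] [0.99971505 0.00248666 0.02368937 0.00156213] [ 0.1042306   0.44110809 -0.01731112  1.06555533 -0.0079181   1.66986679]
```

View pics/wrist4.png

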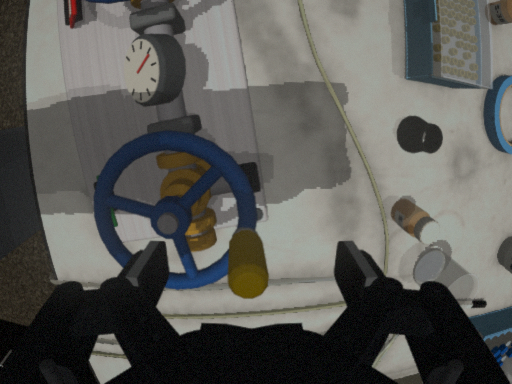

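```bash
python3 -c "
from h import *
print(fish((249,278),151),fish((249,240),107))"
python3 -m handwheel '0 0 0 0; 0 0 0 0; 0 0 0 0; 0 0 0 0;0 0 0 0; 0 0 0 0;0 0 0 0; 0 0 0 0' 255 40;python3 - <<'E'
from h import *
f=imaging.grab_frame("wrist");cv2.imwrite("pics/wrist5.png",f)
s=robot.read_state();print(s["tool_pos"],s["wrist_force"],s["eef_rot"],s["finger_gap"])
E
```

```text
[578.64568401  62.33258823 151.        ] [580.43374647  59.01409314 107.        ]
clock: 5.53
tool_pos: [578.5, 58.7, 133.9]
eef_rot: [1.0, 0.003, 0.022, 0.001]
wrist_force: [1.1, -0.9, -1.6]
finger_gap: 0.21
[578.51269916  58.73553544 133.89783249] [0.73889159 0.16014287 0.37188255] [0.99976351 0.0025674  0.0215686  0.00106396] 0.21207675852260277
```

View pics/wrist5.png

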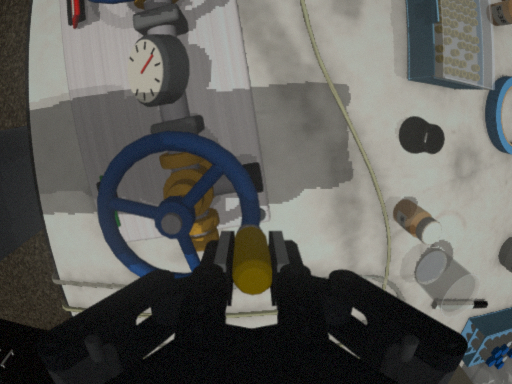

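```bash
cat >> h.py <<'E'
def arc(C,step,n,z=None,r=45.,twist=0):
    s,R=axes();p=np.array(s["tool_pos"]);v=p[:2]-np.array(C)
    th=np.arctan2(v[1],v[0]);print("r",np.hypot(*v),"th",np.degrees(th),"z",p[2],"tilt",np.round(R[:,2],3),"yaw",np.arctan2(R[1,0],R[0,0]),"F",np.round(s["wrist_force"],1),"gap",round(s["finger_gap"],3))
    st=np.radians(step);out=[]
    for i in range(n):
        a,b=th+i*st,th+(i+1)*st
        d=np.array([r*(np.cos(b)-np.cos(a)),r*(np.sin(b)-np.sin(a)),0 if z is None else (z-p[2])/n])
        if z is not None: pass
        t=R.T@d/1000;out.append(f"{t[0]:.4f} {t[1]:.4f} {t[2]:.4f} 0")
    print("; ".join(out))
E
python3 -c "
from h import *
arc((535,70.5),-10,12,133)"
```

```text
r 45.07502206478572 th -15.12925386613 z 133.8978324850059 tilt [ 0.043 -0.002 -0.999] yaw 0.005184330739594608 F [0.7 0.2 0.4] gap 0.212
-0.0027 0.0074 -0.0000 0; -0.0040 0.0068 -0.0001 0; -0.0051 0.0060 -0.0001 0; -0.0060 0.0050 -0.0002 0; -0.0068 0.0039 -0.0002 0; -0.0074 0.0026 -0.0002 0; -0.0077 0.0013 -0.0003 0; -0.0078 -0.0001 -0.0003 0; -0.0077 -0.0014 -0.0003 0; -0.0073 -0.0027 -0.0002 0; -0.0068 -0.0040 -0.0002 0; -0.0060 -0.0051 -0.0002 0
```

```bash
python3 -m handwheel '-0.0027 0.0074 0 0; -0.004 0.0068 -0.0001 0; -0.0051 0.006 -0.0001 0; -0.006 0.005 -0.0002 0; -0.0068 0.0039 -0.0002 0; -0.0074 0.0026 -0.0002 0';python3 -c "
from h import *
arc((535,70.5),-10,6,133)"
```

```text
clock: 6.08
tool_pos: [547.3, 25.5, 133.8]
eef_rot: [1.0, 0.003, 0.024, -0.001]
wrist_force: [1.2, 3.1, 1.3]
finger_gap: 0.207
r 46.64867235755528 th -74.75827122738042 z 133.80144286060752 tilt [ 0.049  0.002 -0.999] yaw 0.006376590247102908 F [1.2 3.1 1.3] gap 0.207
-0.0077 0.0013 -0.0002 0; -0.0078 -0.0000 -0.0002 0; -0.0077 -0.0014 -0.0002 0; -0.0074 -0.0027 -0.0002 0; -0.0068 -0.0039 -0.0002 0; -0.0060 -0.0051 -0.0002 0
```

```bash
python3 -m handwheel '-0.0077 0.0013 -0.0002 0; -0.0078 0 -0.0002 0; -0.0077 -0.0014 -0.0002 0; -0.0074 -0.0027 -0.0002 0; -0.0068 -0.0039 -0.0002 0; -0.006 -0.0051 -0.0002 0';python3 -c "
from h import *
arc((535,70.5),-5,8,133)"
```

```text
clock: 6.58
tool_pos: [501.0, 38.4, 133.9]
eef_rot: [1.0, 0.003, 0.028, -0.004]
wrist_force: [7.0, 3.4, -4.2]
finger_gap: 0.21
r 46.74395603846928 th -136.62854605087165 z 133.86478886595802 tilt [ 0.056  0.007 -0.998] yaw 0.005390808623784263 F [ 7.   3.4 -4.2] gap 0.21
-0.0026 -0.0030 -0.0000 0; -0.0023 -0.0032 0.0000 0; -0.0020 -0.0034 0.0000 0; -0.0017 -0.0035 0.0000 0; -0.0014 -0.0037 0.0001 0; -0.0011 -0.0038 0.0001 0; -0.0007 -0.0039 0.0001 0; -0.0004 -0.0039 0.0001 0
```

```bash
python3 -m handwheel '-0.0026 -0.003 0 0; -0.0023 -0.0032 0 0; -0.002 -0.0034 0 0; -0.0017 -0.0035 0 0; -0.0014 -0.0037 0 0; -0.001 -0.0038 0 0';python3 -c "
from h import *
arc((535,70.5),-5,6,133)"
```

```text
clock: 7.08
tool_pos: [490.5, 58.3, 133.8]
eef_rot: [0.999, 0.003, 0.034, 0.001]
wrist_force: [5.2, -1.4, -0.7]
finger_gap: 0.21
r 46.177948240671384 th -164.66606410608227 z 133.79669585173824 tilt [ 0.068 -0.001 -0.998] yaw 0.0061590417209338106 F [ 5.2 -1.4 -0.7] gap 0.21
-0.0009 -0.0038 0.0001 0; -0.0005 -0.0039 0.0001 0; -0.0002 -0.0039 0.0001 0; 0.0002 -0.0039 0.0001 0; 0.0005 -0.0039 0.0002 0; 0.0008 -0.0038 0.0002 0
```

```bash
python3 -m handwheel '-0.0008 -0.0038 0 0; -0.0005 -0.0039 0 0; -0.0002 -0.0039 0 0; 0 -0.0039 0 0';python3 -c "
from h import *
arc((535,70.5),-5,6,133)"
```

```text
clock: 7.42
tool_pos: [489.7, 62.1, 133.7]
eef_rot: [0.999, -0.001, 0.038, 0.017]
wrist_force: [5.4, -9.2, 0.0]
finger_gap: 0.212
r 46.056371336141915 th -169.5378566950212 z 133.7353455960527 tilt [ 0.075 -0.034 -0.997] yaw -0.0004659980486002443 F [ 5.4 -9.2  0. ] gap 0.212
-0.0006 -0.0039 -0.0000 0; -0.0002 -0.0039 -0.0000 0; 0.0001 -0.0039 0.0000 0; 0.0005 -0.0039 0.0000 0; 0.0008 -0.0038 0.0001 0; 0.0011 -0.0038 0.0001 0
```

```bash
python3 -m handwheel '0 -0.008 0 0; 0 -0.008 0 0; 0 -0.003 0 0';python3 - <<'E'
from h import *
arc((535,70.5),10,12,133)
f=imaging.grab_frame("wrist");cv2.imwrite("pics/wrist6.png",f)
f=imaging.grab_frame("side");cv2.imwrite("pics/side6.png",f)
for c in ["scene","side"]:
  imaging.grab_frame(c)
  for q in ["handle_right","valve_right"]: print(c,q,[(np.round(x["xyz"],1),x["score"]) for x in models.landmark_of(c,q)][:2])
print(robot.read_state()["tool_pos"],robot.read_state()["wrist_force"])
E
```

```text
clock: 7.67
tool_pos: [489.8, 62.3, 133.7]
eef_rot: [0.998, -0.008, 0.04, 0.04]
wrist_force: [4.0, 0.5, -0.9]
finger_gap: 0.213
r 45.93743286801331 th -169.72599483603628 z 133.6571376464619 tilt [ 0.079 -0.08  -0.994] yaw -0.013270262885086944 F [ 4.   0.5 -0.9] gap 0.213
0.0022 0.0075 0.0008 0; 0.0034 0.0070 0.0009 0; 0.0046 0.0063 0.0009 0; 0.0056 0.0054 0.0009 0; 0.0065 0.0043 0.0009 0; 0.0071 0.0031 0.0009 0; 0.0076 0.0018 0.0008 0; 0.0078 0.0005 0.0007 0; 0.0078 -0.0009 0.0006 0; 0.0075 -0.0022 0.0005 0; 0.0070 -0.0035 0.0004 0; 0.0063 -0.0046 0.0002 0
scene handle_right [(array([430.6, 234.7,  31.5]), 0.55), (array([495. ,  65.6, 131.2]), 0.36)]Traceback (most recent call last):
  File "<stdin>", line 7, in <module>
ValueError: it knows: axis_left, axis_right, cone, green_tag, grip_left, grip_right, handle_left, handle_right, loupe, manifold, red_tag, timer, vial
```

View pics/wrist6.png

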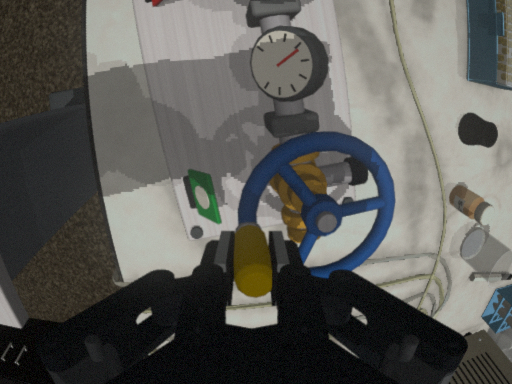

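View pics/side6.png

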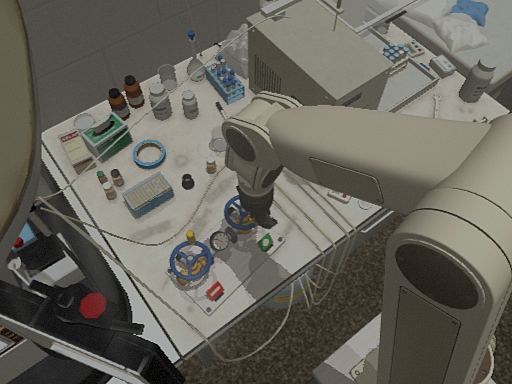

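```bash
python3 -c "
from h import *
arc((534.5,69),10,12,133)"
```

```text
r 45.19155569949748 th -171.8047871460948 z 133.65948447312624 tilt [ 0.08  -0.079 -0.994] yaw -0.012379234513130055 F [ 5.1 -9.3  0.4] gap 0.211
0.0019 0.0076 0.0008 0; 0.0032 0.0071 0.0009 0; 0.0044 0.0065 0.0009 0; 0.0054 0.0056 0.0009 0; 0.0063 0.0046 0.0009 0; 0.0070 0.0034 0.0009 0; 0.0075 0.0021 0.0008 0; 0.0078 0.0008 0.0007 0; 0.0078 -0.0006 0.0006 0; 0.0076 -0.0019 0.0005 0; 0.0071 -0.0032 0.0004 0; 0.0065 -0.0044 0.0002 0
```

```bash
python3 -m handwheel '0.0019 0.0076 0.0008 0; 0.0032 0.0071 0.0009 0; 0.0044 0.0065 0.0009 0; 0.0054 0.0056 0.0009 0; 0.0063 0.0046 0.0009 0; 0.007 0.0034 0.0009 0';python3 -c "
from h import *
arc((534.5,69),10,12,133)"
```

```text
clock: 8.37
tool_pos: [514.6, 28.7, 133.7]
eef_rot: [0.999, -0.005, 0.039, 0.035]
wrist_force: [-1.0, 3.2, 4.6]
finger_gap: 0.21
r 44.9056764930008 th -116.3060419781211 z 133.65012887536705 tilt [ 0.077 -0.07  -0.995] yaw -0.007506985361344517 F [-1.   3.2  4.6] gap 0.21
0.0073 0.0027 0.0008 0; 0.0077 0.0014 0.0008 0; 0.0078 0.0001 0.0007 0; 0.0077 -0.0013 0.0006 0; 0.0074 -0.0026 0.0004 0; 0.0068 -0.0038 0.0003 0; 0.0061 -0.0050 0.0002 0; 0.0051 -0.0059 0.0000 0; 0.0040 -0.0067 -0.0001 0; 0.0028 -0.0073 -0.0002 0; 0.0015 -0.0077 -0.0004 0; 0.0001 -0.0078 -0.0005 0
```

Good tracking. Continue with 120°.

```bash
python3 -m handwheel '0.0073 0.0027 0.0008 0; 0.0077 0.0014 0.0008 0; 0.0078 0.0001 0.0007 0; 0.0077 -0.0013 0.0006 0; 0.0074 -0.0026 0.0004 0; 0.0068 -0.0038 0.0003 0; 0.0061 -0.005 0.0002 0; 0.0051 -0.0059 0 0; 0.004 -0.0067 -0.0001 0; 0.0028 -0.0073 -0.0002 0; 0.0015 -0.0077 -0.0004 0; 0.0001 -0.0078 -0.0005 0';python3 -c "
from h import *
arc((534.5,69),10,12,133)"
```

```text
clock: 9.37
tool_pos: [579.0, 62.7, 133.7]
eef_rot: [0.999, -0.008, 0.03, 0.044]
wrist_force: [2.0, -3.4, 2.2]
finger_gap: 0.209
r 44.928226881768786 th -8.10709415953364 z 133.73723545668307 tilt [ 0.059 -0.089 -0.994] yaw -0.014004518246604343 F [ 2.  -3.4  2.2] gap 0.209
0.0003 -0.0078 -0.0006 0; -0.0011 -0.0077 -0.0007 0; -0.0024 -0.0074 -0.0007 0; -0.0036 -0.0069 -0.0008 0; -0.0048 -0.0062 -0.0008 0; -0.0058 -0.0052 -0.0008 0; -0.0066 -0.0041 -0.0007 0; -0.0072 -0.0029 -0.0006 0; -0.0077 -0.0016 -0.0006 0; -0.0078 -0.0003 -0.0004 0; -0.0078 0.0011 -0.0003 0; -0.0075 0.0024 -0.0002 0
```

```bash
python3 -m handwheel '0.0003 -0.0078 -0.0006 0; -0.0011 -0.0077 -0.0007 0; -0.0024 -0.0074 -0.0007 0; -0.0036 -0.0069 -0.0008 0; -0.0048 -0.0062 -0.0008 0; -0.0058 -0.0052 -0.0008 0; -0.0066 -0.0041 -0.0007 0; -0.0072 -0.0029 -0.0006 0; -0.0077 -0.0016 -0.0006 0; -0.0078 -0.0003 -0.0004 0; -0.0078 0.0011 -0.0003 0; -0.0075 0.0024 -0.0002 0';python3 -c "
from h import *
arc((534.5,69),10,12,133)"
```

```text
clock: 10.37
tool_pos: [515.9, 110.6, 133.6]
eef_rot: [0.998, -0.01, 0.034, 0.051]
wrist_force: [5.3, -7.1, 1.6]
finger_gap: 0.207
r 45.58143782438667 th 114.08521772111501 z 133.62377944794557 tilt [ 0.067 -0.102 -0.992] yaw -0.01680691893662176 F [ 5.3 -7.1  1.6] gap 0.207
-0.0068 0.0039 -0.0000 0; -0.0060 0.0051 0.0001 0; -0.0050 0.0060 0.0003 0; -0.0039 0.0068 0.0005 0; -0.0027 0.0073 0.0006 0; -0.0014 0.0077 0.0007 0; 0.0000 0.0078 0.0008 0; 0.0014 0.0077 0.0009 0; 0.0027 0.0073 0.0010 0; 0.0039 0.0067 0.0010 0; 0.0050 0.0059 0.0010 0; 0.0060 0.0050 0.0010 0
```

```bash
python3 -m handwheel '-0.0068 0.0039 0 0; -0.006 0.0051 0.0001 0; -0.005 0.006 0.0003 0; -0.0039 0.0068 0.0005 0; -0.0027 0.0073 0.0006 0; -0.0014 0.0077 0.0007 0; 0 0.0078 0.0008 0; 0.0014 0.0077 0.0009 0; 0.0027 0.0073 0.001 0; 0.0039 0.0067 0.001 0; 0.005 0.0059 0.001 0; 0.006 0.005 0.001 0';python3 -c "
from h import *
arc((534.5,69),10,12,133)"
```

```text
clock: 11.37
tool_pos: [504.0, 35.9, 133.6]
eef_rot: [0.998, -0.007, 0.037, 0.041]
wrist_force: [-0.4, 3.6, 6.6]
finger_gap: 0.206
r 45.01277253414048 th -132.6875538120443 z 133.57023904359008 tilt [ 0.073 -0.083 -0.994] yaw -0.010682583565129496 F [-0.4  3.6  6.6] gap 0.206
0.0062 0.0047 0.0009 0; 0.0070 0.0035 0.0009 0; 0.0075 0.0022 0.0008 0; 0.0078 0.0009 0.0007 0; 0.0078 -0.0005 0.0006 0; 0.0076 -0.0018 0.0005 0; 0.0072 -0.0031 0.0003 0; 0.0066 -0.0043 0.0002 0; 0.0057 -0.0054 0.0000 0; 0.0047 -0.0063 -0.0001 0; 0.0036 -0.0070 -0.0003 0; 0.0023 -0.0075 -0.0004 0
```

One turn passed (399° from closed); 321° left.

```bash
python3 -m handwheel '0.0062 0.0047 0.0009 0; 0.007 0.0035 0.0009 0; 0.0075 0.0022 0.0008 0; 0.0078 0.0009 0.0007 0; 0.0078 -0.0005 0.0006 0; 0.0076 -0.0018 0.0005 0; 0.0072 -0.0031 0.0003 0; 0.0066 -0.0043 0.0002 0; 0.0057 -0.0054 0 0; 0.0047 -0.0063 -0.0001 0; 0.0036 -0.007 -0.0003 0; 0.0023 -0.0075 -0.0004 0';python3 -c "
from h import *
arc((534.5,69),10,12,133)"
```

```text
clock: 12.37
tool_pos: [573.0, 46.3, 133.7]
eef_rot: [0.998, -0.012, 0.027, 0.047]
wrist_force: [3.4, -6.1, 2.4]
finger_gap: 0.212
r 44.73004801991743 th -30.51352325751388 z 133.73759688942002 tilt [ 0.053 -0.094 -0.994] yaw -0.02070386895108151 F [ 3.4 -6.1  2.4] gap 0.212
0.0032 -0.0071 -0.0004 0; 0.0019 -0.0076 -0.0005 0; 0.0006 -0.0078 -0.0006 0; -0.0008 -0.0078 -0.0007 0; -0.0021 -0.0075 -0.0008 0; -0.0034 -0.0070 -0.0008 0; -0.0046 -0.0063 -0.0008 0; -0.0056 -0.0054 -0.0008 0; -0.0065 -0.0044 -0.0007 0; -0.0071 -0.0032 -0.0006 0; -0.0076 -0.0019 -0.0005 0; -0.0078 -0.0006 -0.0004 0
```

```bash
python3 -m handwheel '0.0032 -0.0071 -0.0004 0; 0.0019 -0.0076 -0.0005 0; 0.0006 -0.0078 -0.0006 0; -0.0008 -0.0078 -0.0007 0; -0.0021 -0.0075 -0.0008 0; -0.0034 -0.007 -0.0008 0; -0.0046 -0.0063 -0.0008 0; -0.0056 -0.0054 -0.0008 0; -0.0065 -0.0044 -0.0007 0; -0.0071 -0.0032 -0.0006 0; -0.0076 -0.0019 -0.0005 0; -0.0078 -0.0006 -0.0004 0';python3 -c "
from h import *
arc((534.5,69),10,9,133)"
```

```text
clock: 13.37
tool_pos: [533.2, 114.5, 133.6]
eef_rot: [0.998, -0.014, 0.028, 0.051]
wrist_force: [3.7, -4.3, 5.0]
finger_gap: 0.205
r 45.484555903136545 th 91.6652435068913 z 133.58183679106736 tilt [ 0.055 -0.102 -0.993] yaw -0.024878294335018626 F [ 3.7 -4.3  5. ] gap 0.205
-0.0078 0.0011 -0.0003 0; -0.0074 0.0025 -0.0001 0; -0.0069 0.0037 0.0000 0; -0.0062 0.0048 0.0002 0; -0.0052 0.0058 0.0004 0; -0.0041 0.0066 0.0005 0; -0.0029 0.0073 0.0006 0; -0.0016 0.0076 0.0007 0; -0.0003 0.0078 0.0008 0
```

```bash
python3 -m handwheel '-0.0078 0.0011 -0.0003 0; -0.0074 0.0025 -0.0001 0; -0.0069 0.0037 0 0; -0.0062 0.0048 0.0002 0; -0.0052 0.0058 0.0004 0; -0.0041 0.0066 0.0005 0; -0.0029 0.0073 0.0006 0; -0.0008 0.0038 0.0003 0; 0 0 0 0; 0 0 0 0';python3 -c "
from h import *
arc((534.5,69),5,4,133)"
```

```text
clock: 14.2
tool_pos: [489.7, 76.5, 133.6]
eef_rot: [0.998, -0.015, 0.037, 0.054]
wrist_force: [6.2, -1.5, 2.5]
finger_gap: 0.214
r 45.40719188277107 th 170.47512796614973 z 133.57107344096687 tilt [ 0.073 -0.108 -0.991] yaw -0.025701758553015 F [ 6.2 -1.5  2.5] gap 0.214
-0.0004 0.0039 0.0005 0; -0.0000 0.0039 0.0006 0; 0.0003 0.0039 0.0006 0; 0.0006 0.0038 0.0006 0
```

```bash
python3 -m handwheel '-0.0004 0.0039 0.0005 0; 0 0.0039 0.0006 0; 0.0003 0.0039 0.0006 0; 0.0002 0.002 0.0002 0; 0 0 0 0; 0 0 0 0';python3 - <<'E'
from h import *
arc((534.5,69),1,1,133)
f=imaging.grab_frame("wrist");cv2.imwrite("pics/wrist7.png",f)
E
```

```text
clock: 14.7
tool_pos: [489.3, 65.9, 133.6]
eef_rot: [0.998, -0.013, 0.04, 0.049]
wrist_force: [5.2, 1.4, 3.2]
finger_gap: 0.212
r 45.34316361997333 th -176.06682973778152 z 133.5843246389348 tilt [ 0.078 -0.099 -0.992] yaw -0.02306563933839483 F [5.2 1.4 3.2] gap 0.212
0.0000 0.0007 0.0007 0
```

View pics/wrist7.png

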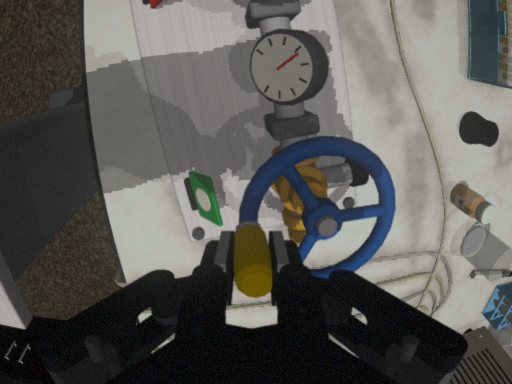

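```bash
python3 -m handwheel '0.0002 0.0024 0.0002 0; 0.0002 0.002 0.0002 0; 0 0 0 0; 0 0 0 0; 0 0 0 0';python3 - <<'E'
from h import *
arc((534.5,69),1,1,133)
f=imaging.grab_frame("wrist");cv2.imwrite("pics/wrist8.png",f)
E
```

```text
clock: 15.17
tool_pos: [489.6, 62.6, 133.6]
eef_rot: [0.998, -0.013, 0.041, 0.047]
wrist_force: [4.5, 1.0, 3.4]
finger_gap: 0.211
r 45.38115224768282 th -171.89103018586047 z 133.58583808335706 tilt [ 0.08  -0.095 -0.992] yaw -0.02201794522924501 F [4.5 1.  3.4] gap 0.211
0.0001 0.0007 0.0007 0
```

```bash
python3 - <<'E'
from h import *
a=cv2.imread("pics/wrist6.png");b=cv2.imread("pics/wrist8.png")
cv2.imwrite("pics/cmp.png",np.hstack([cv2.resize(x[110:300,200:410],None,fx=1.85,fy=1.85) for x in (a,b)]))
f=imaging.grab_frame("scene");cv2.imwrite("pics/scene8.png",f)
for q in ["handle_right","handle_left"]: print(q,[(np.round(x["xyz"],1),x["score"]) for x in models.landmark_of("scene",q)][:2])
s=robot.read_state();print(s["clock"],s["tool_pos"],s["wrist_force"],np.abs(s["joint_velocities"]).max())
E
```

```text
handle_right [(array([495.3,  64.6, 126.8]), 0.54)]
handle_left [(array([540.6, 217.7, 128.4]), 0.75), (array([ 393.6, -244.6,   -0.4]), 0.21)]
15.3667 [489.59656954  62.60350823 133.58209158] [5.4860533  0.82175705 2.67171056] 0.0023723393757947905
```

View pics/cmp.png

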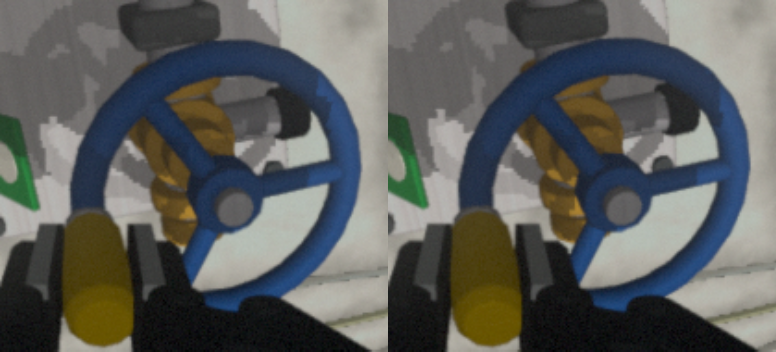

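View pics/scene8.png

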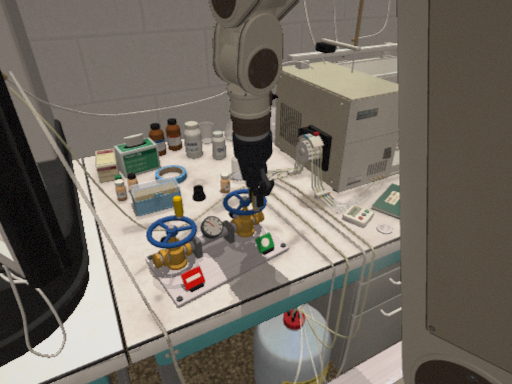

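The spokes and handle sit as they did in the closed picture, and the arm is still. The left wheel and the bystanders have not moved. I'm handing the job in.

```bash
python3 -c "
from cell import robot
print(robot.job_done());s=robot.read_state();print(s['clock'],s['tool_pos'],s['finger_gap'])"
```

```text
the job is handed in; nothing more can be done
None
the job is handed in; nothing more can be done
```

The green-tagged valve (the right one) has been closed against its stop and backed off two full turns, and the job was handed in with the gripper still holding its handle.

- **Closing:** I turned the wheel about 154° clockwise. It stopped at the manifold -x position, and commanding a further 19 mm or so of travel moved the handle only 0.2 mm.
- **Backing off:** I then turned it 720° counter-clockwise, counting the angle throughout.
- **Last checks:** The tool was at (489.6, 62.6) mm, against (489.8, 62.3) mm when closed. That puts the wheel angle within about 0.5° of two turns. The wheel's spokes looked the same as in the closed picture. The arm was still, the grip opening was steady at 0.21, and the wrist force was about 6 N.
- **Other things:** The red-tagged valve's handle was found where it started, to within the network's few millimetres, and the bystanders looked unmoved in the scene picture. The clock was at about 15.4 s.
- **Disagreements:** The network's estimates of the handle position were up to about 5 mm off the gripped position. The tool also tilted about 7° during the turning, which did not disturb the grip.

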